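# Load the button-press rings onto the ball arbor

## Robot

A 7-joint arm with a two-finger parallel gripper is mounted at the origin on the work surface. World frame = base frame: x ahead of the robot, y to its left, z up, the work surface at z = 0. Lengths are in m, angles in rad, forces in N, time in s.
With the tool pointing down it reaches from about 0.425 to 0.95 m from the base axis. Payload 4.7 kg.
Tool frame: the origin (TCP) lies midway between the tips of the shut fingers; the grasp point (between the pads) lies 19 mm behind it; z points along the fingers, y is the line along which they close (so a half turn about z gives the same grasp; the last joint's range is limited). The gripper opens to 87 mm and grips with 3 to 60 N. Pads are 19 mm wide; open, the fingers measure 117 mm over their backs; the gripper's body (75 mm by 190 mm) begins 51 mm behind the grasp point.
Start: joints at [1.218, 0.469, -0.049, 1.532, 0.024, 1.141, -0.082], TCP at [0.215, -0.64, 0.223] pointing down, gripper open.
Joint ranges: [-2.59, 2.59], [-0.33, 1.99], [-1.39, 1.29], [0.1, 2.45], [-1.04, 4.18], [0.21, 1.99], [-2.66, 2.66]. Speed limits (rad/s): [2.57, 2.57, 3.14, 3.14, 3.14, 3.14, 3.14].

## Interface

Orientations are given as [roll, pitch, yaw] about the fixed x, y, z axes, in that order (R = Rz(yaw) Ry(pitch) Rx(roll)).
In Python, from workcell import r gives the robot as it stands. The module is installed in compiled form; this text tells all that it offers.
- The arm moves only by the tool move_arm, never from a script. Its argument "targets" is a list of rows, each an object with "dp": the shift along the tool's x, y, z in m, a list of three; "yaw": the turn about the tool's z in rad. In form: [{"dp": [tx, ty, tz], "yaw": yaw}, ...]. A call has 1 to 10 rows; each row shifts and turns the commanded pose from where the row before left it, along the tool's axes as they then stand; what a row does not reach is not made up. A row lasts 1/8 s, in which the tool goes at most 62.5 mm and 10.7 degrees, less where a joint would pass 70% of its speed; a pose out of reach is approached as far as the arm can. A call with a gripper value outside its range is refused whole. "grip" is the opening, from -1 (shut) to 1 (fully open), set as the call begins (left out, the last holds). The fingers move at their own pace and stop on an object; "newtons" is the grip in N (left out, the last holds). Time passes only in rows, so rows that do not move let the fingers close. It gives the time, the measured TCP pose, the force, the opening and the grip force at its end, in the units of the state.
- r.observe(): the state, without advancing time (a new reading comes with each control period).
- r.read_camera(name): name is "scene" or "top" or "wrist"; returns a dict with "img" (400x640x3 uint8, red, green, blue), "camera_matrix" (3x3 intrinsics, pixels), "k1" (the pictures are not rectified: a ray, as slopes to the right and down, at radius r is drawn at 1 + k1 r^2 times it, then the intrinsics apply), "extrinsics" (4x4, takes a point from camera to world coordinates). Camera axes: x right, y down, z forward; pixel columns grow to the right and rows downward; lengths in m; the calibration is good to about 2 mm. A picture is of the moment at which its call begins. There is no depth.
- r.hand_in(): hands the job in; it is judged then, once.
The state is a dict: "time_s": time; "q": joint angles; "dq": joint speeds; "joint_efforts": joint torques, N m; "tcp_pos": TCP position; "tcp_rot": TCP orientation; "force": force on the tool from outside, world axes, zero at the start; "torque": the same for the moment, N m; "width": opening from 0.0 (shut) to 1.0 (fully open); "finger_force": force on a finger pad.
Only numpy, scipy, OpenCV 4.12 (cv2) and the standard library are available. Lean on these libraries where they do the work, as an engineer would, in place of code of your own. Each camera call takes 0.05 s, during which the arm holds its last target. There are 200 camera calls.

## Task

Thread the three die rings of the button press onto the steel ball arbor in order of size, the large black one first, then the medium amber one, then the small red one on top. Each ring must be pushed past the sprung balls until it is fully home and flat, before the next goes on; ease them on gently by feel, never forcing or jamming them on the arbor. Leave everything else on the table where it is.

Things in the scene. Friction and masses are not known exactly. Their poses are not given: they have to be found in the camera images.
- stand: Arbor stand, fixed: green round base 100 mm across, 12 mm high, on it a dark steel boss 31 mm across whose top (the seat) is 24 mm above the table, and from it an upright steel arbor. Origin: centre of the base's underside. The arbor is 14 mm thick up to 68 mm above the table, then narrows to a flat end 13 mm across at 74 mm.
- socket (a point): Centre of the seat (boss top) at rest, 24 mm above the table on the base's axis. The seat is cushioned: it gives up to 4 mm, with 2.5 N plus 2.5 N per mm, then is solid. The arbor is clamped rigidly in an oversize socket here: its upright axis stands 4.5 to 6 mm off this point, in a direction that differs each time and is in no reading: feel or see it.
- rows (a point): Point on the base's axis (not the arbor's) 61 mm above the table, the height of the top row of sprung brass balls; further rows at 47 and 32 mm. Three balls a row stand 2.5 mm proud of the arbor and press outward with about 2.5 N each, so a ring meets roughly 3 to 10 N all the way down, stays where it is left and never falls home by itself.
- ring_large: Large ring, black with brass dots on top: 58 mm outer diameter, plain 18 mm through hole, 16 mm high, about 80 g, lying flat on the table. Origin: centre of its underside, z along the hole's axis. Home: underside on the seat, 24 mm above the table.
- ring_medium: Medium ring, amber: 46 mm outer diameter, 18 mm through hole, 14 mm high, about 60 g, lying flat on the table. Origin: centre of its underside, z along the hole. Home: on the large ring, underside 40 mm above the table.
- ring_small: Small ring, red: 34 mm outer diameter, 18 mm through hole, 14 mm high, about 40 g, lying flat on the table. Origin: centre of its underside, z along the hole. Home: on the medium ring, underside 54 mm above the table.
- blank: Yellow button blank, 52 mm across and 14 mm high with no through hole, loose among the rings: not to be used. Origin: centre of its underside.
- jar: Loose green jar, 70 mm across, 100 mm high; leave alone. Origin: centre of its underside.
- tin: Loose blue tin, 64 mm across, 60 mm high; leave alone. Origin: centre of its underside.
- dish: Loose white dish, 80 mm across, 30 mm high; leave alone. Origin: centre of its underside.
- driver: Loose screwdriver lying on the table; leave alone.
There are look-alikes about, which are no part of the job. Of the things shaped like the ring_large, the black one is meant.

How it is judged:
By the outcome, as a careful person would: the job done as asked, in the order asked, and still so for the second after the job is handed in, with the robot touching nothing.
It also fails if it takes over 72 s, if anything falls off the work surface, if the arm or the gripper's body presses on something with over 40 N, if the wrist force passes 120 N, or if a joint passes its speed limit or range.

## Working session

There is one attempt and no reset: what is moved stays moved. The work goes in short steps, Python scripts to look and compute and a tool call to move; the robot and the scene stay as the last step left them, time stands still between calls to the robot, and variables do not carry over. Pictures are saved under pics/ and viewed, at most 10 in all, crops included, and the job is handed in when it is done.

Besides the shell and the picture viewer there is one more tool, called after "Call:" in YAML: its name, and indented under it one key for each argument. move_arm: Moves the arm, as the interface text tells. Its arguments: {"type":"object","properties":{"targets":{"type":"array"},"grip":{"type":"number"},"newtons":{"type":"number"}},"required":["targets"]}

```bash
mkdir -p pics; cat > h.py <<'E'
import numpy as np, cv2
from workcell import r
def cam(n):
    d=r.read_camera(n); return d
def ray(d,u,v):
    K=np.array(d['camera_matrix']);k=float(d['k1'])
    dist=np.array([k,0,0,0,0.])
    x,y=cv2.undistortPoints(np.array([[[u,v]]],float),K,dist,None,None,None,(3,50,1e-10))[0,0] if 0 else cv2.undistortPoints(np.array([[[u,v]]],float),K,dist)[0,0]
    E=np.array(d['extrinsics']); return E[:3,3],E[:3,:3]@np.array([x,y,1.])
def onz(d,u,v,z):
    o,w=ray(d,u,v); return o+w*(z-o[2])/w[2]
def proj(d,p):
    E=np.linalg.inv(np.array(d['extrinsics'])); c=E[:3,:3]@np.array(p)+E[:3,3]
    s=c[:2]/c[2]; s=s*(1+float(d['k1'])*(s@s)); K=np.array(d['camera_matrix'])
    return np.array([K[0,0]*s[0]+K[0,2],K[1,1]*s[1]+K[1,2]])
def save(img,n): cv2.imwrite('pics/'+n,cv2.cvtColor(img,cv2.COLOR_RGB2BGR))
E
python3 - <<'E'
from h import *
for n in['scene','top']:
    d=cam(n); save(d['img'],n+'0.png'); print(n,d['k1'],np.round(d['camera_matrix'],1).tolist(),np.round(d['extrinsics'],3).tolist())
s=r.observe(); print({k:np.round(v,3).tolist() for k,v in s.items()})
E
```

```text
scene 0.028807118553279228 [[406.0, 0.0, 317.5], [0.0, 406.0, 201.5], [0.0, 0.0, 1.0]] [[0.359, 0.799, -0.483, 1.016], [0.933, -0.314, 0.175, -0.114], [-0.011, -0.513, -0.858, 0.894], [0.0, 0.0, 0.0, 1.0]]
top -0.11554394116261711 [[485.3, 0.0, 327.9], [0.0, 485.3, 206.0], [0.0, 0.0, 1.0]] [[-0.025, -0.99, 0.136, 0.356], [-1.0, 0.024, -0.008, 0.069], [0.005, -0.136, -0.991, 1.329], [0.0, 0.0, 0.0, 1.0]]
{'time_s': 0.1, 'q': [1.218, 0.469, -0.049, 1.534, 0.024, 1.141, -0.082], 'dq': [0.003, -0.002, 0.001, -0.004, 0.0, 0.002, 0.0], 'joint_efforts': [-0.0, -50.917, -0.082, -23.683, -0.061, 0.035, 0.0], 'tcp_pos': [0.215, -0.639, 0.222], 'tcp_rot': [-3.14, 0.0, 0.324], 'force': [0.033, -0.273, -0.478], 'torque': [0.024, -0.008, 0.051], 'finger_force': 0.0, 'width': 0.999}
```

View pics/scene0.png

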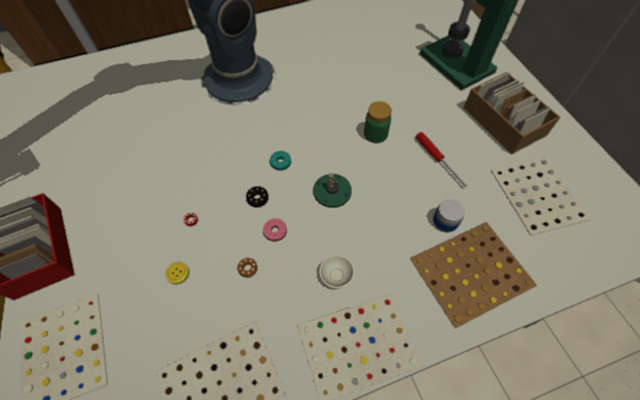

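View pics/top0.png

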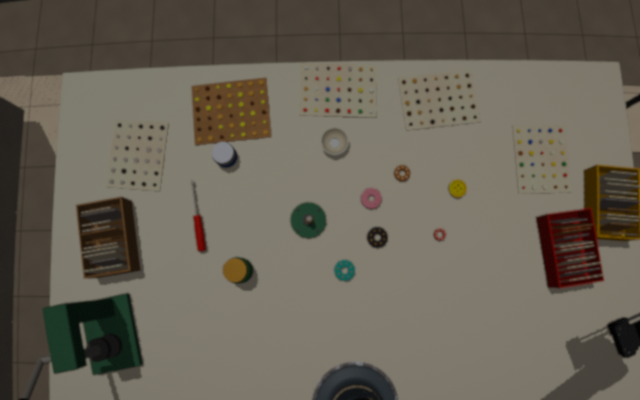

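Scene view: black ring with dots (257,196), amber (247,267), red (190,219), stand (332,190); look-alikes pink (275,229), teal (281,160), and the yellow blank (177,272). Top view: black (377,237), amber (402,173), red (439,235), stand (308,220), pink (371,198), teal (345,270). The black one with brass dots fits ring_large. I'll confirm that in a crop and measure.

```bash
cat > m.py <<'E'
from h import *
def blob(d,kind,near,win=22):
    img=d['img']; hsv=cv2.cvtColor(img,cv2.COLOR_RGB2HSV); H,S,V=[hsv[...,i].astype(int) for i in range(3)]
    m={'black':V<75,'amber':(S>110)&(H>5)&(H<25),'red':(S>90)&((H<8)|(H>170)),'green':(S>70)&(H>60)&(H<95)}[kind]
    w=np.zeros(m.shape,np.uint8); u,v=near; w[v-win:v+win,u-win:u+win]=1
    m=(m&(w>0)).astype(np.uint8)
    c=max(cv2.findContours(m,cv2.RETR_EXTERNAL,cv2.CHAIN_APPROX_NONE)[0],key=cv2.contourArea)
    c=cv2.convexHull(c); M=cv2.moments(c); return M['m10']/M['m00'],M['m01']/M['m00'],cv2.boundingRect(c)
E
python3 - <<'E'
from m import *
S=cam('scene');T=cam('top')
for k,a,b,z,w in[('black',(257,196),(377,237),.008,22),('amber',(247,267),(402,173),.007,18),('red',(190,219),(439,235),.007,14),('green',(332,190),(308,220),.008,26)]:
    for d,n in((S,a),(T,b)):
        u,v,bb=blob(d,k,n,w); p=onz(d,u,v,z); print(k,round(u,1),round(v,1),bb,p.round(4),'reach',np.hypot(*p[:2]).round(3), 'wid',np.linalg.norm(onz(d,bb[0],v,z)-onz(d,bb[0]+bb[2],v,z)).round(3))
c=S['img'][130:300,150:370]; save(cv2.resize(c,None,fx=3.5,fy=3.5,interpolation=cv2.INTER_CUBIC),'crop1.png')
E
```

```text
black 256.6 196.5 (246, 187, 22, 20) [ 0.4467 -0.0731  0.008 ] reach 0.453 wid 0.056
black 377.0 237.1 (367, 227, 21, 21) [ 0.4484 -0.074   0.008 ] reach 0.454 wid 0.057
amber 247.1 267.1 (238, 258, 19, 19) [ 0.6229 -0.149   0.007 ] reach 0.641 wid 0.044
amber 401.9 172.9 (395, 166, 15, 15) [ 0.6256 -0.1506  0.007 ] reach 0.643 wid 0.042
red 190.3 219.0 (184, 213, 14, 13) [ 0.4489 -0.2454  0.007 ] reach 0.512 wid 0.035
red 439.4 234.2 (434, 229, 12, 12) [ 0.452  -0.2465  0.007 ] reach 0.515 wid 0.033
green 332.0 190.2 (314, 175, 37, 32) [0.4997 0.1139 0.008 ] reach 0.513 wid 0.096
green 308.0 219.8 (292, 203, 33, 34) [0.5005 0.1134 0.008 ] reach 0.513 wid 0.09
```

View pics/crop1.png

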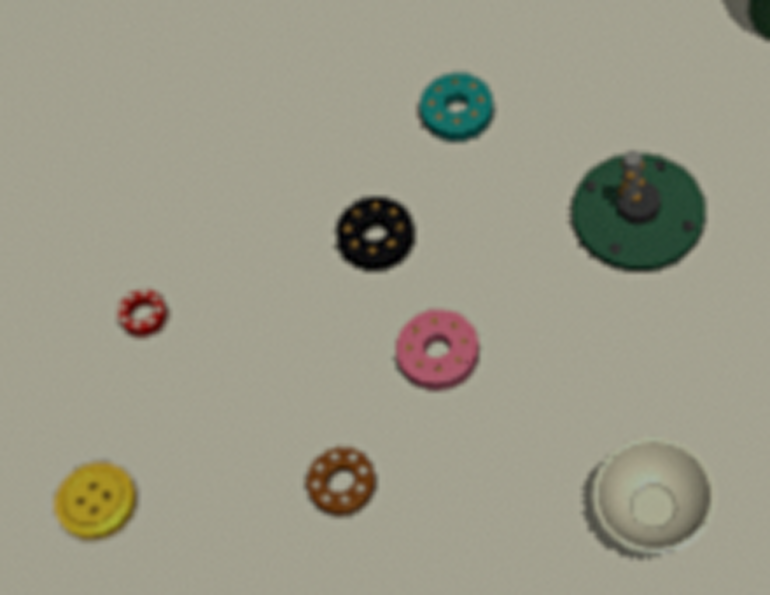

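The crop confirms the black ring with brass dots at (375,233), pink and teal as the look-alikes, amber at (341,481), and red at (142,313). Both views agree to 3 mm and the sizes match. I'm moving in now.

Call:
move_arm:
  targets:
    - {"dp": [0,0,0],"yaw": 0.162}
    - {"dp": [0,0,0],"yaw": 0.162}
    - {"dp": [0.045,-0.042,0],"yaw": 0}
    - {"dp": [0.045,-0.042,0],"yaw": 0}
    - {"dp": [0.045,-0.042,0],"yaw": 0}
    - {"dp": [0.045,-0.042,0],"yaw": 0}
    - {"dp": [0.013,-0.06,0],"yaw": 0}
    - {"dp": [0.013,-0.06,0],"yaw": 0}
    - {"dp": [0.013,-0.06,0],"yaw": 0}
    - {"dp": [0.013,-0.06,0],"yaw": 0}
  grip: 1

```text
time_s: 1.45
tcp_pos: [0.4471, -0.2299, 0.2227]
tcp_rot: [3.141, -0.0, -0.0]
force: [0.8, -0.5, -0.6]
width: 1.0
finger_force: 0.0
```

Call:
move_arm:
  targets:
    - {"dp": [0,-0.055,0.02],"yaw": 0}
    - {"dp": [0,-0.055,0.02],"yaw": 0}
    - {"dp": [0,-0.048,0.03],"yaw": 0}
    - {"dp": [0,0,0.02],"yaw": 0}
    - {"dp": [0,0,0],"yaw": 0}

```text
time_s: 2.08
tcp_pos: [0.4457, -0.0735, 0.1314]
tcp_rot: [-3.141, 0.003, 0.001]
force: [0.4, 0.2, 0.4]
width: 1.002
finger_force: 0.0
```

```bash
python3 - <<'E'
from h import *
s=r.observe(); print({k:np.round(v,4).tolist() for k,v in s.items() if k in('time_s','q','tcp_pos','tcp_rot','force')})
W=cam('wrist'); save(W['img'],'w1.png'); print(W['k1'],np.round(W['camera_matrix'],1).tolist(),np.round(W['extrinsics'],4).tolist())
print(proj(W,s['tcp_pos']),proj(W,[.4475,-.0735,.016]))
E
```

```text
{'time_s': 2.075, 'q': [0.317, 0.2388, -0.2831, 2.1254, 0.0926, 0.7922, -1.5936], 'tcp_pos': [0.4457, -0.0735, 0.1314], 'tcp_rot': [-3.1412, 0.0033, 0.0009], 'force': [0.3592, 0.2243, 0.3675]}
0.014267577703368924 [[286.7, 0.0, 323.0], [0.0, 286.7, 195.9], [0.0, 0.0, 1.0]] [[0.0007, -0.9681, -0.2505, 0.5134], [-1.0, -0.0005, -0.0005, -0.075], [0.0003, 0.2505, -0.9681, 0.2947], [0.0, 0.0, 0.0, 1.0]]
[320.34190357 236.26911551] [321.335002   189.87497404]
```

View pics/w1.png

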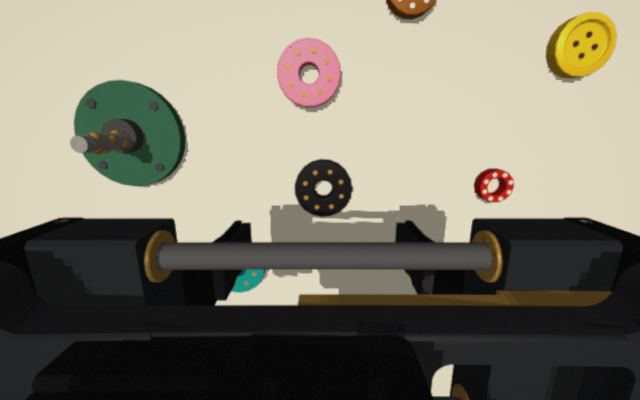

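Wrist view: black ring (323,187), stand base (130,133) with the arbor tip at (80,144), red (495,185), and amber cut off at the top edge. I'll measure from this.

```bash
python3 - <<'E'
from m import *
W=cam('wrist');S=cam('scene');T=cam('top')
def hole(d,near,win,ztop):
    # bright region inside black ring
    pass
for k,n,w,z in[('black',(323,187),33,.008),('red',(495,185),26,.007),('green',(130,133),62,.008)]:
    u,v,bb=blob(W,k,n,w); print(k,round(u,1),round(v,1),bb,onz(W,u,v,z).round(4))
# ring top centre via brass dots in wrist
hsv=cv2.cvtColor(W['img'],cv2.COLOR_RGB2HSV)
def dots(m,x0,x1,y0,y1):
    n,l,st,c=cv2.connectedComponentsWithStats(m[y0:y1,x0:x1].astype(np.uint8)); return [(c[i]+[x0,y0],st[i,4]) for i in range(1,n)]
m=(hsv[...,1]>100)&(hsv[...,2]>70)&(hsv[...,0]>8)&(hsv[...,0]<28)
P=[onz(W,*c,.016)[:2] for c,a in dots(m,293,354,157,218) if a>3]; P=np.array(P); print('dots',len(P),P.mean(0).round(4))
# arbor tip: light grey disc
for nm,d,(x0,x1,y0,y1) in(('W',W,(60,110,125,160)),('S',S,(318,350,165,200)),('T',T,(295,325,205,235))):
    c=d['img'][y0:y1,x0:x1]; save(cv2.resize(c,(400,int(400*(y1-y0)/(x1-x0))),interpolation=cv2.INTER_NEAREST),'a%s.png'%nm)
a=[cv2.imread('pics/a%s.png'%n) for n in'WST']; h=max(i.shape[0] for i in a)
b=np.hstack([cv2.resize(cv2.copyMakeBorder(i,0,h-i.shape[0],0,0,0),(266,int(h*.665))) for i in a]); cv2.imwrite('pics/arb.png',b)
for q in(np.array([.5,.1135,.074]),):print([proj(d,q).round(1) for d in(W,S,T)])
E
```

```text
black 322.2 188.8 (295, 161, 56, 56) [ 0.4478 -0.0751  0.008 ]
red 492.1 185.8 (473, 170, 39, 33) [ 0.4505 -0.2494  0.007 ]
green 129.2 134.4 (75, 83, 109, 104) [0.5024 0.1131 0.008 ]
dots 8 [ 0.4479 -0.075 ]
[array([ 71.4, 141. ]), array([332.4, 175.9]), array([307. , 217.3])]
```

View pics/arb.png

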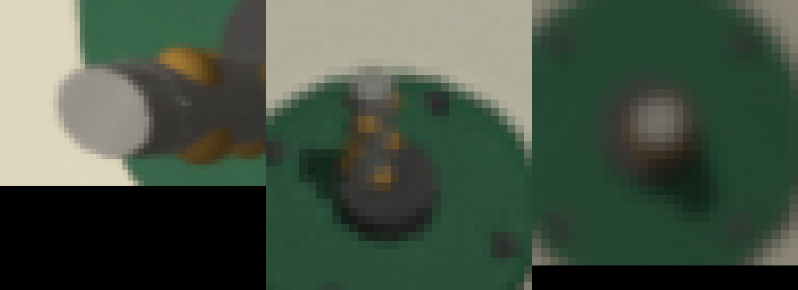

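The tip disc is at about W (78.9,145.2), S (330.4,175.1), T (308.7,218.0), on the base's near side and clearly off-axis. Next I'll triangulate it and descend for the black ring.

```bash
python3 - <<'E'
from h import *
from scipy.optimize import least_squares
D=[(cam('wrist'),(78.9,145.2)),(cam('scene'),(330.4,175.1)),(cam('top'),(308.7,218.0))]
for d,p in D: print(onz(d,*p,.074).round(4))
f=lambda q:np.concatenate([proj(d,q)-p for d,p in D]); s=least_squares(f,[.5,.11,.07]); print(s.x.round(4),s.fun.round(2))
E
```

```text
[0.4982 0.1088 0.074 ]
[0.4961 0.1098 0.074 ]
[0.498  0.1092 0.074 ]
[0.4981 0.1088 0.0742] [-0.14  0.2  -0.08  0.72  0.16 -0.05]
```

Call:
move_arm:
  targets:
    - {"dp": [0.001,0.001,0.05],"yaw": 0}
    - {"dp": [0.001,0.0005,0.05],"yaw": 0}
    - {"dp": [0,0,0.02],"yaw": 0}
    - {"dp": [0,0,0.005],"yaw": 0}
    - {"dp": [0,0,0],"yaw": 0}

```text
time_s: 3.05
tcp_pos: [0.4495, -0.0757, 0.0081]
tcp_rot: [3.141, -0.001, -0.001]
force: [-1.4, 0.3, 0.2]
width: 1.005
finger_force: 0.0
```

Call:
move_arm:
  targets:
    - {"dp": [-0.0015,-0.0005,0.004],"yaw": 0}
    - {"dp": [0,0,0],"yaw": 0}

```text
time_s: 3.3
tcp_pos: [0.4476, -0.0751, 0.0041]
tcp_rot: [3.141, -0.001, -0.0]
force: [0.2, 0.6, 1.2]
width: 1.001
finger_force: 0.0
```

Call:
move_arm:
  targets:
    - {"dp": [0,0,0],"yaw": 0}
    - {"dp": [0,0,0],"yaw": 0}
    - {"dp": [0,0,0],"yaw": 0}
    - {"dp": [0,0,0],"yaw": 0}
  grip: -1
  newtons: 30

```text
time_s: 3.8
tcp_pos: [0.4475, -0.0749, 0.0036]
tcp_rot: [-3.142, -0.0, -0.0]
force: [-0.4, 0.5, 1.2]
width: 0.655
finger_force: 30.0
```

Call:
move_arm:
  targets:
    - {"dp": [0,0,-0.04],"yaw": 0}
    - {"dp": [0,0,-0.06],"yaw": 0}
    - {"dp": [0.01,-0.035,-0.012],"yaw": 0}
    - {"dp": [0.015,-0.05,0],"yaw": 0}
    - {"dp": [0.015,-0.05,0],"yaw": 0}
    - {"dp": [0.008,-0.035,0],"yaw": 0}
    - {"dp": [0.0025,-0.0135,0],"yaw": 0}
    - {"dp": [0,0,0],"yaw": 0}

```text
time_s: 4.8
tcp_pos: [0.4975, 0.1084, 0.1152]
tcp_rot: [3.141, 0.001, 0.001]
force: [-0.4, 0.1, -1.8]
width: 0.657
finger_force: 30.0
```

```bash
python3 - <<'E'
from h import *
s=r.observe(); print({k:np.round(v,4).tolist() for k,v in s.items() if k in('time_s','tcp_pos','tcp_rot','force','width')})
W=cam('wrist'); save(W['img'],'w2.png'); p=np.array(s['tcp_pos']); print(proj(W,p+[0,0,.012]),proj(W,p+[.029,0,.012]),proj(W,[.498,.109,.074]))
E
```

```text
{'time_s': 4.8, 'tcp_pos': [0.4975, 0.1084, 0.1152], 'tcp_rot': [3.141, 0.0009, 0.0008], 'force': [-0.4161, 0.1119, -1.8324], 'width': 0.6565}
[320.15381467 244.39730686] [320.05207347 195.03547593] [320.00601653 214.53976207]
```

View pics/w2.png

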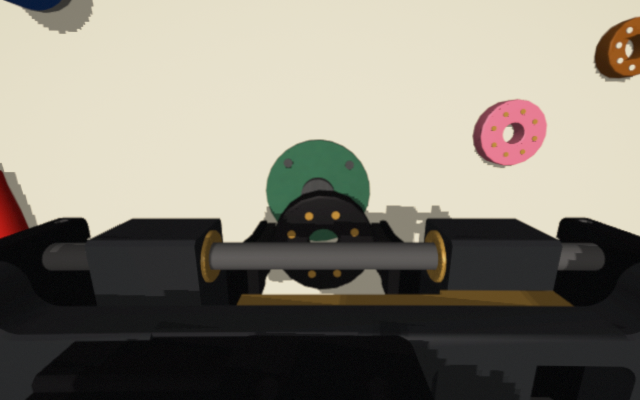

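Wrist view: the ring is held flat over the stand with brass dots at (308,216), (336,215), (292,234), (354,233), (312,274), (340,273), and the arbor is hidden under it. I'll fit the dots to find the ring centre in the hand, which removes the camera bias.

```bash
cat > d.py <<'E'
from m import *
def fit(W,box,z,light=False):
    x0,x1,y0,y1=box; hsv=cv2.cvtColor(W['img'],cv2.COLOR_RGB2HSV)
    m=(hsv[...,1]>100)&(hsv[...,2]>70)&(hsv[...,0]>8)&(hsv[...,0]<28)
    if light: m=(hsv[...,1]<110)&(hsv[...,2]>125)
    n,l,st,c=cv2.connectedComponentsWithStats(m[y0:y1,x0:x1].astype(np.uint8))
    C=[c[i]+[x0,y0] for i in range(1,n) if 6<st[i,4]<90]
    P=np.array([onz(W,*q,z)[:2] for q in C])
    A=np.c_[2*P,np.ones(len(P))]; s=np.linalg.lstsq(A,(P**2).sum(1),rcond=None)[0]
    R=np.sqrt(s[2]+s[:2]@s[:2]); return np.round(C,1).tolist(),s[:2],R,(np.linalg.norm(P-s[:2],axis=1)-R)
E
python3 - <<'E'
from d import *
W=cam('wrist'); s=r.observe(); p=s['tcp_pos']
C,c,R,e=fit(W,(272,370,195,285),p[2]+.012); print(C,c.round(4),R.round(4),e.round(4),'ring-tcp',(c-p[:2]).round(4))
E
```

```text
[[308.5, 215.8], [335.1, 215.0], [354.2, 232.2], [291.1, 234.3], [336.6, 273.0], [311.4, 273.9]] [0.497  0.1055] 0.0193 [ 0.0001 -0.     -0.     -0.0001 -0.      0.0001] ring-tcp [-0.0005 -0.001 ]
```

Call:
move_arm:
  targets:
    - {"dp": [0.001,-0.0015,0.0],"yaw": 0}
    - {"dp": [0,0,0.02],"yaw": 0}
    - {"dp": [0,0,0.01],"yaw": 0}
    - {"dp": [0,0,0],"yaw": 0}

```text
time_s: 5.4
tcp_pos: [0.4984, 0.1093, 0.0849]
tcp_rot: [3.141, 0.002, -0.001]
force: [1.2, 0.1, 0.4]
width: 0.654
finger_force: 30.0
```

```bash
python3 - <<'E'
from d import *
P=[];F=[]
for i in range(4):
    W=cam('wrist'); s=r.observe(); P.append(s['tcp_pos']);F.append(s['force'])
print(np.round(P,4),np.round(F,2))
p=np.mean(P,0); C,c,R,e=fit(W,(272,370,195,285),p[2]+.012); print(len(C),c.round(4),R.round(4),'ring-tcp',(c-p[:2]).round(4))
E
```

```text
[[0.4989 0.1096 0.0855]
 [0.4992 0.1099 0.0858]
 [0.4994 0.11   0.086 ]
 [0.4994 0.1101 0.0861]] [[ 0.14 -0.21 -0.59]
 [ 0.92 -0.62 -1.1 ]
 [-0.27  0.68 -1.36]
 [-0.44 -0.24 -1.33]]
6 [0.4988 0.1083] 0.0193 ring-tcp [-0.0004 -0.0016]
```

Call:
move_arm:
  targets:
    - {"dp": [-0.0005,0,0.003],"yaw": 0}
    - {"dp": [0,0,0.003],"yaw": 0}
    - {"dp": [0,0,0.002],"yaw": 0}
    - {"dp": [0,0,0.002],"yaw": 0}
    - {"dp": [0,0,0.002],"yaw": 0}

```text
time_s: 6.22
tcp_pos: [0.4983, 0.1099, 0.0733]
tcp_rot: [3.141, 0.0, -0.0]
force: [-0.5, -0.2, -0.0]
width: 0.655
finger_force: 30.0
```

Call:
move_arm:
  targets:
    - {"dp": [0,0,0.002],"yaw": 0}
    - {"dp": [0,0,0.002],"yaw": 0}

```text
time_s: 6.48
tcp_pos: [0.4982, 0.1099, 0.0694]
tcp_rot: [3.141, 0.0, -0.0]
force: [-0.7, -1.0, -0.4]
width: 0.657
finger_force: 30.0
```

Call:
move_arm:
  targets:
    - {"dp": [0,0,0.002],"yaw": 0}
    - {"dp": [0,0,0.002],"yaw": 0}

```text
time_s: 6.72
tcp_pos: [0.4986, 0.1099, 0.0661]
tcp_rot: [3.141, -0.0, -0.0]
force: [-3.6, -0.6, 9.6]
width: 0.654
finger_force: 30.0
```

Call:
move_arm:
  targets:
    - {"dp": [0,0,0.002],"yaw": 0}
    - {"dp": [0,0,0.002],"yaw": 0}

```text
time_s: 6.98
tcp_pos: [0.4979, 0.1099, 0.0615]
tcp_rot: [3.141, 0.001, -0.0]
force: [-3.6, -0.8, 2.4]
width: 0.657
finger_force: 30.0
```

Call:
move_arm:
  targets:
    - {"dp": [-0.0007,0,0.001],"yaw": 0}
    - {"dp": [0,0,0.002],"yaw": 0}
    - {"dp": [0,0,0.002],"yaw": 0}
    - {"dp": [0,0,0.002],"yaw": 0}

```text
time_s: 7.48
tcp_pos: [0.4976, 0.11, 0.0543]
tcp_rot: [3.141, 0.0, -0.0]
force: [-2.2, -0.7, 1.1]
width: 0.654
finger_force: 30.0
```

Call:
move_arm:
  targets:
    - {"dp": [0,0,0.002],"yaw": 0}
    - {"dp": [0,0,0.002],"yaw": 0}

```text
time_s: 7.72
tcp_pos: [0.4976, 0.11, 0.0508]
tcp_rot: [3.141, 0.0, -0.0]
force: [-5.3, -0.8, 6.1]
width: 0.653
finger_force: 30.0
```

Call:
move_arm:
  targets:
    - {"dp": [0,0,0.002],"yaw": 0}
    - {"dp": [0,0,0.002],"yaw": 0}

```text
time_s: 7.98
tcp_pos: [0.4972, 0.1096, 0.0462]
tcp_rot: [3.141, 0.001, -0.0]
force: [-3.6, -0.6, 1.2]
width: 0.653
finger_force: 30.0
```

Call:
move_arm:
  targets:
    - {"dp": [-0.0007,0.0002,0.001],"yaw": 0}
    - {"dp": [0,0,0.002],"yaw": 0}
    - {"dp": [0,0,0.002],"yaw": 0}
    - {"dp": [0,0,0.002],"yaw": 0}

```text
time_s: 8.48
tcp_pos: [0.4974, 0.1098, 0.0395]
tcp_rot: [3.142, -0.001, -0.0]
force: [-2.1, -2.3, 2.7]
width: 0.654
finger_force: 30.0
```

Call:
move_arm:
  targets:
    - {"dp": [-0.0003,0,0.002],"yaw": 0}
    - {"dp": [0,0,0.002],"yaw": 0}
    - {"dp": [0,0,0.001],"yaw": 0}

```text
time_s: 8.85
tcp_pos: [0.4962, 0.1097, 0.0344]
tcp_rot: [3.141, 0.001, -0.0]
force: [-3.1, -3.2, 3.4]
width: 0.655
finger_force: 30.0
```

Call:
move_arm:
  targets:
    - {"dp": [0,0,0.002],"yaw": 0}
    - {"dp": [0,0,0.002],"yaw": 0}

```text
time_s: 9.1
tcp_pos: [0.4967, 0.1102, 0.0303]
tcp_rot: [-3.141, -0.0, 0.0]
force: [-3.0, -0.3, 2.3]
width: 0.658
finger_force: 30.0
```

Call:
move_arm:
  targets:
    - {"dp": [-0.0003,0,0.001],"yaw": 0}
    - {"dp": [0,0,0.001],"yaw": 0}

```text
time_s: 9.35
tcp_pos: [0.4966, 0.11, 0.0285]
tcp_rot: [-3.141, -0.0, -0.0]
force: [-3.7, -0.6, 2.0]
width: 0.652
finger_force: 30.0
```

Call:
move_arm:
  targets:
    - {"dp": [0,0,0.001],"yaw": 0}
    - {"dp": [0,0,0],"yaw": 0}

```text
time_s: 9.6
tcp_pos: [0.4965, 0.11, 0.0275]
tcp_rot: [-3.141, -0.0, 0.0]
force: [-2.4, -0.2, -0.2]
width: 0.655
finger_force: 30.0
```

Call:
move_arm:
  targets:
    - {"dp": [0,0,0.001],"yaw": 0}
    - {"dp": [0,0,0],"yaw": 0}

```text
time_s: 9.85
tcp_pos: [0.4966, 0.1099, 0.0267]
tcp_rot: [-3.142, -0.0, -0.0]
force: [-3.3, 0.4, 3.7]
width: 0.654
finger_force: 30.0
```

Call:
move_arm:
  targets:
    - {"dp": [0,0,0.001],"yaw": 0}
    - {"dp": [0,0,0],"yaw": 0}

```text
time_s: 10.1
tcp_pos: [0.4965, 0.11, 0.0258]
tcp_rot: [-3.142, -0.0, -0.0]
force: [-3.3, -0.0, 4.0]
width: 0.653
finger_force: 30.0
```

Call:
move_arm:
  targets:
    - {"dp": [0,0,0.001],"yaw": 0}
    - {"dp": [0,0,0],"yaw": 0}

```text
time_s: 10.35
tcp_pos: [0.4966, 0.11, 0.025]
tcp_rot: [3.142, -0.0, -0.0]
force: [-5.0, -1.0, 7.4]
width: 0.653
finger_force: 30.0
```

Call:
move_arm:
  targets:
    - {"dp": [-0.0005,0,-0.001],"yaw": 0}
    - {"dp": [0,0,0],"yaw": 0}

```text
time_s: 10.6
tcp_pos: [0.4965, 0.1099, 0.0259]
tcp_rot: [-3.141, -0.001, -0.0]
force: [-3.6, 0.0, 5.7]
width: 0.652
finger_force: 30.0
```

Call:
move_arm:
  targets:
    - {"dp": [0,0,0],"yaw": 0}
    - {"dp": [0,0,0],"yaw": 0}
    - {"dp": [0,0,0],"yaw": 0}
  grip: 1

```text
time_s: 10.98
tcp_pos: [0.4964, 0.1098, 0.0254]
tcp_rot: [-3.141, -0.001, -0.0]
force: [0.4, -0.3, 0.1]
width: 0.909
finger_force: 0.0
```

Call:
move_arm:
  targets:
    - {"dp": [0,0,-0.04],"yaw": 0}
    - {"dp": [0,0,-0.05],"yaw": 0}
    - {"dp": [0.012,0.04,-0.02],"yaw": 0}
    - {"dp": [0.012,0.05,0],"yaw": 0}
    - {"dp": [0.016,0.05,0],"yaw": 0}
    - {"dp": [0.02,0.05,0],"yaw": 0}
    - {"dp": [0.03,0.05,0],"yaw": 0}
    - {"dp": [0.02,0.018,0],"yaw": 0}
    - {"dp": [0,0,0],"yaw": 0}

```text
time_s: 12.1
tcp_pos: [0.6067, -0.1504, 0.135]
tcp_rot: [3.141, -0.0, -0.004]
force: [0.2, 0.5, 1.1]
width: 0.996
finger_force: 0.0
```

```bash
python3 - <<'E'
from d import *
W=cam('wrist'); s=r.observe(); p=s['tcp_pos']; print(np.round(p,4),s['time_s'],s['width']); save(W['img'],'w3.png')
S=cam('scene')['img'][140:240,270:400]; big=np.vstack([cv2.resize(S,(390,300),interpolation=cv2.INTER_CUBIC)])
o=np.zeros((400,640+390,3),np.uint8); o[:,:640]=W['img']; o[:300,640:]=big; save(cv2.resize(o,(800,311),interpolation=cv2.INTER_AREA),'w3b.png')
E
```

```text
[ 0.6057 -0.1483  0.1349] 12.15 1.0023466865727848
```

View pics/w3b.png

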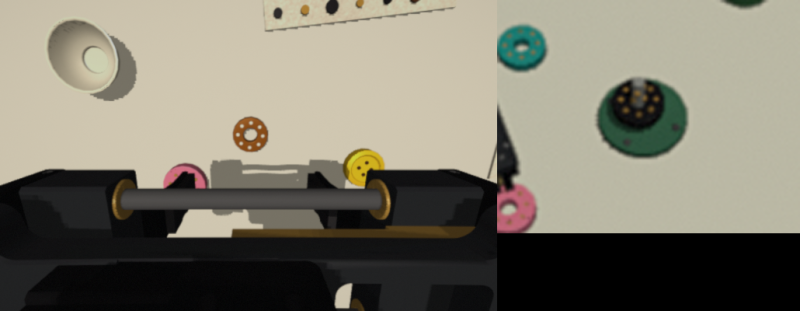

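The black ring sits low on the boss around the arbor, and amber is in the wrist image at about (322,172). I'll measure amber and check the black ring's seating.

```bash
python3 - <<'E'
from d import *
from scipy.optimize import least_squares
W=cam('wrist');S=cam('scene');T=cam('top'); s=r.observe(); print(np.round(s['tcp_pos'],4))
u,v,bb=blob(W,'amber',(322,172),30); print('hull',(round(u,1),round(v,1)),bb,onz(W,u,v,.007).round(4))
C,c,R,e=fit(W,(297,347,147,197),.014,True); print(C,c.round(4),R.round(4),e.round(4))
D=[(d,)+blob(d,'black',n,16) for d,n in((S,(331,186)),(T,(309,219)))]
for d,u,v,bb in D: print(round(u,1),round(v,1),bb,onz(d,u,v,.032).round(4))
f=lambda q:np.concatenate([proj(d,q)-(u,v) for d,u,v,_ in D]); print(least_squares(f,[.5,.11,.03]).x.round(4),'want mid z .032')
E
```

```text
[ 0.6053 -0.1465  0.1356]
hull (325.9, 170.7) (304, 149, 45, 44) [ 0.6245 -0.1517  0.007 ]
[[326.9, 155.9], [315.1, 159.9], [338.0, 161.0], [310.0, 171.0], [342.0, 173.0], [314.0, 182.0], [336.2, 183.6], [324.8, 187.5]] [ 0.6246 -0.1517] 0.016 [-0.0001  0.0001  0.0001  0.      0.0001 -0.0001 -0.0001  0.0001]
329.2 185.1 (317, 174, 25, 23) [0.4968 0.107  0.032 ]
309.1 219.8 (295, 204, 30, 31) [0.498  0.1094 0.032 ]
[0.4975 0.108  0.0326] want mid z .032
```

Call:
move_arm:
  targets:
    - {"dp": [0.009,0.002,0.04],"yaw": 0}
    - {"dp": [0.01,0.001,0.05],"yaw": 0}
    - {"dp": [0,0,0.03],"yaw": 0}
    - {"dp": [0,0,0.007],"yaw": 0}
    - {"dp": [0,0,0],"yaw": 0}

```text
time_s: 12.98
tcp_pos: [0.6252, -0.1506, 0.0092]
tcp_rot: [-3.142, -0.001, 0.001]
force: [0.2, -0.2, -0.2]
width: 0.998
finger_force: 0.0
```

Call:
move_arm:
  targets:
    - {"dp": [-0.0005,0,0.005],"yaw": 0}
    - {"dp": [0,0,0],"yaw": 0}
    - {"dp": [0,0,0],"yaw": 0}

```text
time_s: 13.35
tcp_pos: [0.6248, -0.1514, 0.0043]
tcp_rot: [3.141, -0.001, -0.0]
force: [-0.8, 0.9, 0.1]
width: 0.997
finger_force: 0.0
```

Call:
move_arm:
  targets:
    - {"dp": [0,0,0],"yaw": 0}
    - {"dp": [0,0,0],"yaw": 0}
    - {"dp": [0,0,0],"yaw": 0}
    - {"dp": [0,0,0],"yaw": 0}
    - {"dp": [0,0,0],"yaw": 0}
  grip: -1
  newtons: 30

```text
time_s: 13.98
tcp_pos: [0.6244, -0.1512, 0.0035]
tcp_rot: [-3.142, 0.0, -0.0]
force: [0.3, -0.6, 0.2]
width: 0.522
finger_force: 30.2
```

Call:
move_arm:
  targets:
    - {"dp": [0,0,-0.04],"yaw": 0}
    - {"dp": [0,0,-0.06],"yaw": 0}
    - {"dp": [-0.015,-0.03,-0.012],"yaw": 0}
    - {"dp": [-0.025,-0.05,0],"yaw": 0}
    - {"dp": [-0.025,-0.05,0],"yaw": 0}
    - {"dp": [-0.025,-0.05,0],"yaw": 0}
    - {"dp": [-0.022,-0.045,0],"yaw": 0}
    - {"dp": [-0.0146,-0.036,0],"yaw": 0}
    - {"dp": [0,0,0],"yaw": 0}
    - {"dp": [0,0,0],"yaw": 0}

```text
time_s: 15.22
tcp_pos: [0.4981, 0.1092, 0.1156]
tcp_rot: [3.141, -0.0, -0.001]
force: [0.4, -1.0, -0.2]
width: 0.519
finger_force: 30.0
```

```bash
python3 - <<'E'
from d import *
P=[]
for i in range(4):
    W=cam('wrist'); s=r.observe(); P.append(s['tcp_pos'])
print(np.round(P,4),np.round(s['force'],2),s['time_s'])
p=np.mean(P,0); C,c,R,e=fit(W,(285,357,205,242),p[2]+.010,True); print(C,c.round(4),R.round(4),e.round(4),'ring-tcp',(c-p[:2]).round(4))
E
```

```text
[[0.4983 0.1086 0.1155]
 [0.4984 0.1084 0.1154]
 [0.4984 0.1084 0.1154]
 [0.4983 0.1085 0.1154]] [ 0.17  0.14 -0.63] 15.425
[[324.7, 217.1], [304.0, 223.7], [344.5, 226.3], [294.5, 239.6]] [0.4975 0.1069] 0.0165 [ 0. -0. -0.  0.] ring-tcp [-0.0009 -0.0016]
```

Call:
move_arm:
  targets:
    - {"dp": [-0.001,-0.0013,0.015],"yaw": 0}
    - {"dp": [0,0,0.014],"yaw": 0}
    - {"dp": [0,0,0.005],"yaw": 0}
    - {"dp": [0,0,0.003],"yaw": 0}
    - {"dp": [0,0,0.003],"yaw": 0}
    - {"dp": [0,0,0.002],"yaw": 0}

```text
time_s: 16.18
tcp_pos: [0.497, 0.1112, 0.0736]
tcp_rot: [-3.142, -0.0, -0.0]
force: [0.8, 0.1, -0.8]
width: 0.519
finger_force: 30.0
```

Call:
move_arm:
  targets:
    - {"dp": [0,0,0.002],"yaw": 0}
    - {"dp": [0,0,0.002],"yaw": 0}

```text
time_s: 16.42
tcp_pos: [0.497, 0.1111, 0.0696]
tcp_rot: [-3.142, -0.0, -0.0]
force: [-0.4, -0.1, -1.0]
width: 0.518
finger_force: 30.0
```

Call:
move_arm:
  targets:
    - {"dp": [0,0,0.002],"yaw": 0}
    - {"dp": [0,0,0.0015],"yaw": 0}

```text
time_s: 16.68
tcp_pos: [0.4972, 0.1112, 0.0663]
tcp_rot: [3.142, -0.001, -0.0]
force: [-0.9, -0.7, 5.5]
width: 0.521
finger_force: 30.0
```

Call:
move_arm:
  targets:
    - {"dp": [0,0.0005,0.002],"yaw": 0}
    - {"dp": [0,0,0.002],"yaw": 0}

```text
time_s: 16.92
tcp_pos: [0.4966, 0.11, 0.0622]
tcp_rot: [3.14, 0.0, -0.0]
force: [-1.4, -3.2, 2.0]
width: 0.516
finger_force: 30.0
```

Call:
move_arm:
  targets:
    - {"dp": [0,0,0.002],"yaw": 0}
    - {"dp": [0,0,0.002],"yaw": 0}
    - {"dp": [0,0,0.002],"yaw": 0}

```text
time_s: 17.3
tcp_pos: [0.4967, 0.1103, 0.0558]
tcp_rot: [3.141, 0.0, -0.0]
force: [-0.9, -2.8, 2.8]
width: 0.519
finger_force: 30.0
```

Call:
move_arm:
  targets:
    - {"dp": [0,0,0.002],"yaw": 0}
    - {"dp": [0,0,0.002],"yaw": 0}

```text
time_s: 17.55
tcp_pos: [0.4968, 0.1104, 0.0519]
tcp_rot: [3.141, 0.0, -0.0]
force: [-1.7, -2.6, 6.2]
width: 0.519
finger_force: 30.0
```

Call:
move_arm:
  targets:
    - {"dp": [-0.0003,0.0005,0.002],"yaw": 0}
    - {"dp": [0,0,0.002],"yaw": 0}
    - {"dp": [0,0,0.002],"yaw": 0}

```text
time_s: 17.92
tcp_pos: [0.4963, 0.1102, 0.0458]
tcp_rot: [3.142, 0.0, -0.0]
force: [-1.4, -2.2, 2.9]
width: 0.516
finger_force: 30.0
```

Call:
move_arm:
  targets:
    - {"dp": [0,0,0.001],"yaw": 0}
    - {"dp": [0,0,0.001],"yaw": 0}

```text
time_s: 18.18
tcp_pos: [0.4965, 0.1102, 0.0439]
tcp_rot: [3.142, 0.0, -0.0]
force: [-2.6, -2.7, 2.7]
width: 0.514
finger_force: 30.0
```

Call:
move_arm:
  targets:
    - {"dp": [0,0,0.001],"yaw": 0}
    - {"dp": [0,0,0],"yaw": 0}

```text
time_s: 18.42
tcp_pos: [0.4964, 0.1102, 0.0432]
tcp_rot: [3.141, 0.0, -0.0]
force: [-3.1, -2.0, 4.9]
width: 0.517
finger_force: 30.0
```

Call:
move_arm:
  targets:
    - {"dp": [0,0,0.001],"yaw": 0}
    - {"dp": [0,0,0],"yaw": 0}

```text
time_s: 18.68
tcp_pos: [0.4964, 0.1102, 0.0424]
tcp_rot: [3.141, 0.0, -0.0]
force: [-3.5, -2.4, 5.5]
width: 0.519
finger_force: 30.0
```

Call:
move_arm:
  targets:
    - {"dp": [0,0,0.0005],"yaw": 0}
    - {"dp": [0,0,0],"yaw": 0}

```text
time_s: 18.92
tcp_pos: [0.4964, 0.1102, 0.042]
tcp_rot: [3.141, 0.0, -0.0]
force: [-4.5, -2.6, 7.2]
width: 0.521
finger_force: 30.0
```

Call:
move_arm:
  targets:
    - {"dp": [0,0,0.0007],"yaw": 0}
    - {"dp": [0,0,0],"yaw": 0}

```text
time_s: 19.18
tcp_pos: [0.4964, 0.1102, 0.0415]
tcp_rot: [3.141, 0.0, -0.0]
force: [-4.9, -2.8, 8.7]
width: 0.521
finger_force: 30.0
```

Call:
move_arm:
  targets:
    - {"dp": [0,0,0],"yaw": 0}
    - {"dp": [0,0,0],"yaw": 0}
    - {"dp": [0,0,0],"yaw": 0}
  grip: 1

```text
time_s: 19.55
tcp_pos: [0.497, 0.1107, 0.0408]
tcp_rot: [-3.141, -0.001, 0.0]
force: [0.5, -1.0, 0.6]
width: 0.775
finger_force: 0.0
```

Call:
move_arm:
  targets:
    - {"dp": [0,0,-0.04],"yaw": 0}
    - {"dp": [0,0,-0.05],"yaw": 0}
    - {"dp": [-0.005,0.04,-0.003],"yaw": 0}
    - {"dp": [-0.0085,0.058,0],"yaw": 0}
    - {"dp": [-0.01,0.058,0],"yaw": 0}
    - {"dp": [-0.01,0.058,0],"yaw": 0}
    - {"dp": [-0.01,0.058,0],"yaw": 0}
    - {"dp": [-0.01,0.05,0],"yaw": 0}
    - {"dp": [-0.008,0.035,0],"yaw": 0}
    - {"dp": [0,0,0],"yaw": 0}

```text
time_s: 20.8
tcp_pos: [0.4342, -0.25, 0.1337]
tcp_rot: [3.14, -0.0, -0.006]
force: [0.8, 1.5, 0.2]
width: 1.002
finger_force: 0.0
```

```bash
python3 - <<'E'
from d import *
W=cam('wrist');W=cam('wrist');S=cam('scene');T=cam('top'); s=r.observe(); p=s['tcp_pos'];print(np.round(p,4),s['time_s'])
n=proj(W,[.4505,-.248,.007]).astype(int); u,v,bb=blob(W,'red',tuple(n),26); print('red hull',round(u,1),round(v,1),bb,onz(W,u,v,.007).round(4))
C,c,R,e=fit(W,(bb[0],bb[0]+bb[2],bb[1],bb[1]+bb[3]),.014,True); print(C,c.round(4),R.round(4),e.round(4))
from scipy.optimize import least_squares
D=[]
for d,n in((S,(330,181)),(T,(309,219))):
    try: b=blob(d,'amber',n,13); D.append((d,)+b); print(b,onz(d,*b[:2],.047).round(4))
    except Exception as x: print(x)
f=lambda q:np.concatenate([proj(d,q)-(u,v) for d,u,v,_ in D]); print(least_squares(f,[.5,.11,.03]).x.round(4),'want .047')
a=cv2.resize(S['img'][150:220,290:370],(400,350),interpolation=cv2.INTER_CUBIC);b=cv2.resize(T['img'][185:255,269:349],(400,350),interpolation=cv2.INTER_CUBIC);save(np.hstack([a,b]),'st2.png')
E
```

```text
[ 0.4356 -0.2454  0.1338] 21.0
red hull 320.9 174.7 (305, 158, 33, 34) [ 0.4504 -0.2474  0.007 ]
[[309.2, 161.2], [316.0, 163.5], [308.8, 170.4]] [ 0.4604 -0.2381] 0.0052 [ 0. -0.  0.]
(330.437125748503, 181.6773120425815, (321, 174, 20, 17)) [0.4975 0.1098 0.047 ]
(309.0391437308868, 219.57186544342505, (300, 210, 19, 20)) [0.4969 0.1092 0.047 ]
[0.497  0.1096 0.0464] want .047
```

View pics/st2.png

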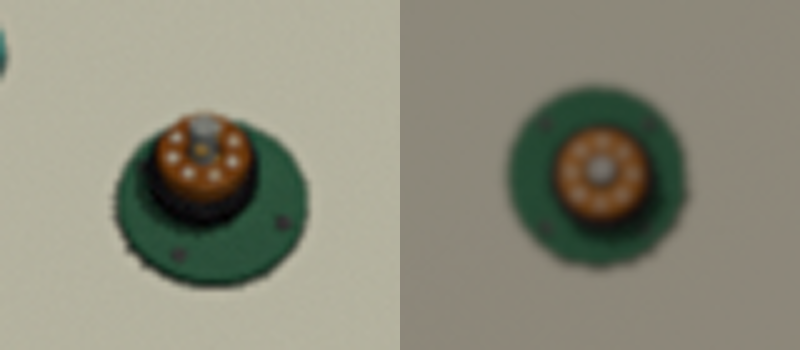

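Amber sits flat on black around the arbor, with mid-height 46.4 mm against 47 mm expected. Next is the red ring.

Call:
move_arm:
  targets:
    - {"dp": [0.0098,0.0008,0.04],"yaw": 0}
    - {"dp": [0.005,0,0.05],"yaw": 0}
    - {"dp": [0,0,0.03],"yaw": 0}
    - {"dp": [0,0,0.006],"yaw": 0}
    - {"dp": [0,0,0],"yaw": 0}
    - {"dp": [0,0,0],"yaw": 0}

```text
time_s: 21.75
tcp_pos: [0.451, -0.2479, 0.0093]
tcp_rot: [3.14, -0.003, 0.0]
force: [-0.5, 0.5, 0.8]
width: 1.002
finger_force: 0.0
```

Call:
move_arm:
  targets:
    - {"dp": [-0.0003,-0.0008,0.005],"yaw": 0}
    - {"dp": [0,0,0],"yaw": 0}
    - {"dp": [0,0,0],"yaw": 0}

```text
time_s: 22.12
tcp_pos: [0.4495, -0.247, 0.003]
tcp_rot: [3.141, -0.0, -0.0]
force: [0.5, 0.1, 0.5]
width: 0.999
finger_force: 0.0
```

Call:
move_arm:
  targets:
    - {"dp": [0,0,0],"yaw": 0}
    - {"dp": [0,0,0],"yaw": 0}
    - {"dp": [0,0,0],"yaw": 0}
    - {"dp": [0,0,0],"yaw": 0}
    - {"dp": [0,0,0],"yaw": 0}
    - {"dp": [0,0,0],"yaw": 0}
  grip: -1
  newtons: 30

```text
time_s: 22.88
tcp_pos: [0.4495, -0.2469, 0.0028]
tcp_rot: [3.142, 0.0, -0.0]
force: [0.6, 0.3, 0.5]
width: 0.4
finger_force: 0.6
```

Call:
move_arm:
  targets:
    - {"dp": [0,0,0],"yaw": 0}
    - {"dp": [0,0,0],"yaw": 0}

```text
time_s: 23.12
tcp_pos: [0.4495, -0.2469, 0.0029]
tcp_rot: [3.142, -0.0, -0.0]
force: [-1.0, 1.1, 0.7]
width: 0.379
finger_force: 30.0
```

Call:
move_arm:
  targets:
    - {"dp": [0,0,-0.04],"yaw": 0}
    - {"dp": [0,0,-0.06],"yaw": 0}
    - {"dp": [0.005,-0.04,-0.012],"yaw": 0}
    - {"dp": [0.0075,-0.058,0],"yaw": 0}
    - {"dp": [0.0075,-0.058,0],"yaw": 0}
    - {"dp": [0.0075,-0.058,0],"yaw": 0}
    - {"dp": [0.0075,-0.058,0],"yaw": 0}
    - {"dp": [0.007,-0.05,0],"yaw": 0}
    - {"dp": [0.0053,-0.0347,0],"yaw": 0}
    - {"dp": [0,0,0],"yaw": 0}

```text
time_s: 24.38
tcp_pos: [0.4968, 0.1134, 0.115]
tcp_rot: [-3.14, -0.001, 0.006]
force: [0.5, -0.3, -1.3]
width: 0.383
finger_force: 30.0
```

```bash
python3 - <<'E'
from d import *
P=[]
for i in range(6):
    W=cam('wrist'); s=r.observe(); P.append(s['tcp_pos'])
print(np.round(P,4),np.round(s['force'],2),s['time_s'],s['width'],s['finger_force'])
p=np.mean(P[2:],0); hsv=cv2.cvtColor(W['img'],cv2.COLOR_RGB2HSV)
z=p[2]+.011
for dx,dy in((.017,0),(0,.017),(0,-.017),(.009,0)): print(proj(W,[p[0]+dx,p[1]+dy,z]).round(1))
c=W['img'][195:265,270:370]; save(cv2.resize(c,None,fx=7,fy=7,interpolation=cv2.INTER_CUBIC),'w5.png')
E
```

```text
[[0.4966 0.1109 0.1147]
 [0.4965 0.1094 0.1146]
 [0.4965 0.1086 0.1146]
 [0.4966 0.1082 0.1146]
 [0.4967 0.1081 0.1147]
 [0.4968 0.1083 0.1147]] [ 0.45 -0.19 -0.64] 24.675 0.3813264920927886 29.999887347221375
[319.8 215.5]
[290.2 243.8]
[349.6 243.6]
[319.8 228.9]
```

View pics/w5.png

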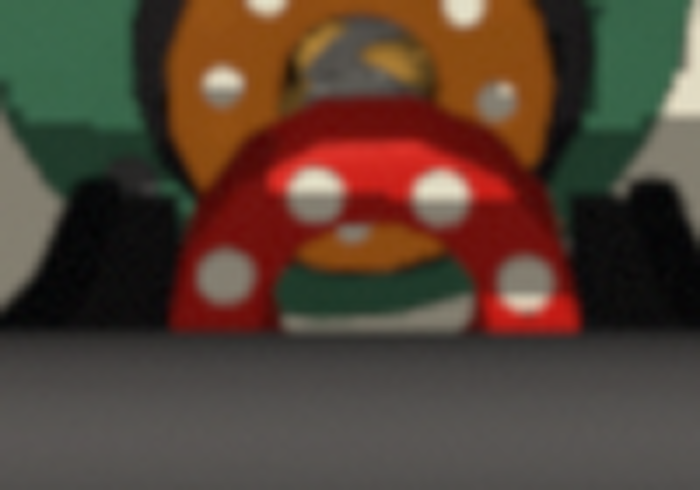

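The red ring is flat in the hand, with dots at about (315,222.5), (332.5,222.7), (301.7,234.2), (344.8,235.1).

```bash
python3 - <<'E'
from d import *
W=cam('wrist'); p=np.array(r.observe()['tcp_pos']); print(p.round(4))
P=np.array([onz(W,*q,p[2]+.011)[:2] for q in((314.9,222.4),(332.5,222.7),(301.7,234.1),(344.7,235.0))])
s=np.linalg.lstsq(np.c_[2*P,np.ones(4)],(P**2).sum(1),rcond=None)[0]; print(s[:2].round(4),np.sqrt(s[2]+s[:2]@s[:2]).round(4),'ring-tcp',(s[:2]-p[:2]).round(4))
E
```

```text
[0.4968 0.1085 0.1148]
[0.4973 0.1066] 0.0132 ring-tcp [ 0.0005 -0.0019]
```

Call:
move_arm:
  targets:
    - {"dp": [-0.0014,-0.0013,0.015],"yaw": 0}
    - {"dp": [0,0,0.014],"yaw": 0}
    - {"dp": [0,0,0.005],"yaw": 0}
    - {"dp": [0,0,0.003],"yaw": 0}
    - {"dp": [0,0,0.003],"yaw": 0}
    - {"dp": [0,0,0.002],"yaw": 0}

```text
time_s: 25.48
tcp_pos: [0.4957, 0.1112, 0.0729]
tcp_rot: [-3.142, -0.0, -0.0]
force: [0.2, 0.2, -0.9]
width: 0.381
finger_force: 30.0
```

Call:
move_arm:
  targets:
    - {"dp": [0,0,0.002],"yaw": 0}
    - {"dp": [0,0,0.002],"yaw": 0}

```text
time_s: 25.72
tcp_pos: [0.4956, 0.1111, 0.0689]
tcp_rot: [3.142, -0.0, -0.0]
force: [0.5, 0.5, -0.5]
width: 0.379
finger_force: 30.0
```

Call:
move_arm:
  targets:
    - {"dp": [0,0,0.002],"yaw": 0}
    - {"dp": [0,0,0.0015],"yaw": 0}

```text
time_s: 25.98
tcp_pos: [0.4955, 0.111, 0.0654]
tcp_rot: [3.141, 0.0, -0.0]
force: [-0.2, 0.1, 3.1]
width: 0.378
finger_force: 30.0
```

Call:
move_arm:
  targets:
    - {"dp": [0,0.0006,0.002],"yaw": 0}
    - {"dp": [0,0,0.002],"yaw": 0}

```text
time_s: 26.22
tcp_pos: [0.4955, 0.11, 0.0613]
tcp_rot: [3.141, -0.0, -0.0]
force: [-0.8, -0.7, 2.4]
width: 0.378
finger_force: 30.0
```

Call:
move_arm:
  targets:
    - {"dp": [0,0,0.0015],"yaw": 0}
    - {"dp": [0,0,0.0015],"yaw": 0}

```text
time_s: 26.48
tcp_pos: [0.4954, 0.1101, 0.0582]
tcp_rot: [3.141, 0.0, -0.0]
force: [-0.7, -2.5, 2.5]
width: 0.38
finger_force: 30.0
```

Call:
move_arm:
  targets:
    - {"dp": [0,0,0.001],"yaw": 0}
    - {"dp": [0,0,0.001],"yaw": 0}

```text
time_s: 26.72
tcp_pos: [0.4955, 0.1104, 0.0563]
tcp_rot: [3.141, -0.0, -0.0]
force: [0.1, -1.7, 0.8]
width: 0.382
finger_force: 30.0
```

Call:
move_arm:
  targets:
    - {"dp": [0,0,0.001],"yaw": 0}
    - {"dp": [0,0,0],"yaw": 0}

```text
time_s: 26.98
tcp_pos: [0.4955, 0.1105, 0.0553]
tcp_rot: [3.142, -0.0, -0.0]
force: [0.1, -2.3, 1.3]
width: 0.38
finger_force: 30.0
```

Call:
move_arm:
  targets:
    - {"dp": [0,0,0.0008],"yaw": 0}
    - {"dp": [0,0,0],"yaw": 0}

```text
time_s: 27.22
tcp_pos: [0.4956, 0.1105, 0.0551]
tcp_rot: [3.141, -0.0, -0.0]
force: [-1.3, -3.9, 6.6]
width: 0.379
finger_force: 30.0
```

Call:
move_arm:
  targets:
    - {"dp": [0,0.0003,0.0008],"yaw": 0}
    - {"dp": [0,0,0],"yaw": 0}

```text
time_s: 27.48
tcp_pos: [0.4957, 0.1105, 0.0547]
tcp_rot: [3.142, -0.001, -0.0]
force: [-2.5, -2.2, 8.9]
width: 0.378
finger_force: 30.0
```

Call:
move_arm:
  targets:
    - {"dp": [0,0,0.0006],"yaw": 0}
    - {"dp": [0,0,0],"yaw": 0}

```text
time_s: 27.72
tcp_pos: [0.4957, 0.1105, 0.0543]
tcp_rot: [3.141, -0.001, -0.0]
force: [-2.2, -2.7, 11.6]
width: 0.382
finger_force: 30.0
```

Call:
move_arm:
  targets:
    - {"dp": [0,0,0],"yaw": 0}
    - {"dp": [0,0,0],"yaw": 0}
    - {"dp": [0,0,0],"yaw": 0}
  grip: 1

```text
time_s: 28.1
tcp_pos: [0.4953, 0.1106, 0.0529]
tcp_rot: [-3.141, 0.0, 0.0]
force: [0.3, -0.1, 0.1]
width: 0.639
finger_force: 0.0
```

Call:
move_arm:
  targets:
    - {"dp": [0,0,-0.04],"yaw": 0}
    - {"dp": [0,0,-0.05],"yaw": 0}
    - {"dp": [0,0.04,-0.01],"yaw": 0}
    - {"dp": [0,0.055,0],"yaw": 0}
    - {"dp": [0,0.055,0],"yaw": 0}
    - {"dp": [0,0.04,0],"yaw": 0}
    - {"dp": [-0.02,0,0],"yaw": 0}
    - {"dp": [0,0,0],"yaw": 0}

```text
time_s: 29.1
tcp_pos: [0.4743, -0.08, 0.1528]
tcp_rot: [-3.142, 0.001, -0.001]
force: [0.1, 0.7, 0.3]
width: 1.001
finger_force: 0.0
```

```bash
python3 - <<'E'
from d import *
from scipy.optimize import least_squares
W=cam('wrist');S=cam('scene');T=cam('top'); s=r.observe(); print(np.round(s['tcp_pos'],4),s['time_s'],np.round(s['force'],1))
a=cv2.resize(S['img'][150:220,290:370],(400,350),interpolation=cv2.INTER_CUBIC)
n=proj(W,[.4985,.1105,.06]).astype(int);print(n); x0=max(n[0]-50,0);y0=max(n[1]-44,0)
b=cv2.resize(W['img'][y0:y0+88,x0:x0+100],(400,352),interpolation=cv2.INTER_CUBIC)[:350];save(np.hstack([a,b]),'st3.png')
D=[]
for d,k in((S,(331,179)),(T,(309,219))):
    b=blob(d,'red',k,10); D.append((d,)+b); print(np.round(b[:2],1),b[2],onz(d,*b[:2],.061).round(4))
f=lambda q:np.concatenate([proj(d,q)-(u,v) for d,u,v,_ in D]); print(least_squares(f,[.5,.11,.03]).x.round(4),'want .061')
E
```

```text
[ 0.4763 -0.079   0.1533] 29.25 [-0.  -0.9 -0.9]
[108 171]
[330.5 178. ] (324, 172, 14, 13) [0.4959 0.1105 0.061 ]
[308.7 218.6] (303, 213, 12, 12) [0.498  0.1097 0.061 ]
[0.4977 0.1097 0.0639] want .061
```

View pics/st3.png

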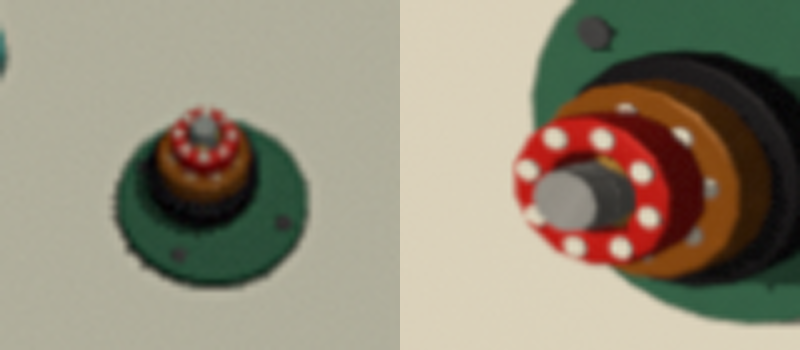

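The stack reads black, amber, red and looks flat in both views. I'll check the red and amber heights from the wrist view before handing in.

```bash
python3 - <<'E'
from d import *
from scipy.optimize import least_squares
W=cam('wrist'); x0,y0=58,127
tr=lambda L:[((x+.5)/4-.5+x0,(y+.5)*88/352-.5+y0) for x,y in L]
L={'red':([(x-400,y) for x,y in((555,139),(602,139),(641,173),(648,217),(620,247),(574,246),(527,170))],.0132),
'amber':([(x-400,y) for x,y in((625,107),(682,136),(711,187),(693,236))],.0162)}
for k,(l,R) in L.items():
    q=tr(l)
    def f(p):
        P=np.array([onz(W,*a,p[2])[:2] for a in q]); return (np.linalg.norm(P-p[:2],axis=1)-R)
    for z in(.052,.054,.056) if k=='amber' else (.064,.066,.068,.070,.072):
        s=least_squares(lambda p:f([p[0],p[1],z]),[.498,.11]); print(k,z,s.x.round(4),'rms',np.sqrt(np.mean(s.fun**2)).round(5),'mean r err',s.fun.mean().round(5))
t=tr([(167,200)])[0]; print('tip',onz(W,*t,.074).round(4))
E
```

```text
red 0.064 [0.498  0.1128] rms 0.00012 mean r err -6e-05
red 0.066 [0.4983 0.1113] rms 0.00019 mean r err -0.00015
red 0.068 [0.4987 0.1098] rms 0.00028 mean r err -0.00025
red 0.07 [0.499  0.1083] rms 0.00037 mean r err -0.00035
red 0.072 [0.4994 0.1068] rms 0.00047 mean r err -0.00045
amber 0.052 [0.4989 0.1099] rms 0.00053 mean r err 0.00019
amber 0.054 [0.4991 0.1086] rms 0.00049 mean r err 0.00017
amber 0.056 [0.4994 0.1073] rms 0.00044 mean r err 0.00014
tip [0.4983 0.1098 0.074 ]
```

```bash
python3 -c "
from workcell import r
print(r.hand_in())"
```

```text
the job is handed in; nothing more can be done
None
```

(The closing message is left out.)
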